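# Find the loose dowels of the drying stand

## Task

Two of the four dowels on this drying stand have worked loose in their sockets. Find them by gently rocking the dowel heads one at a time, first away from the robot and then back towards it past upright, and pull each loose one up to its stop, for regluing, before you test the next. Leave the two firm dowels fully down and do not force or crack them, do not wrench the loose ones, and leave the figurine, the tool cup and the jar alone.

Things in the scene. Friction and masses are not known exactly. Their poses are not given: they have to be found in the camera images.
- rack: Drying stand: dark foot board 110 mm (x) by 350 mm (y), top 40 mm above the table, fixed in place. Origin: centre of its underside, at table height; x points away from the robot (give or take its yaw), y along the row of four upright pale dowels, 80 mm apart. They look alike and start upright and fully down; two are loose and two firm, in an order that differs every time. z up.
- socket_1 (a point): Centre of socket mouth 1 (steel ring), 42 mm above the table, at y = -120 mm in the stand's frame; a dowel stands in it, the centre of its ball head 92 mm straight above this point. Dowel: 16 mm round rod topped by a wooden ball 26 mm in diameter (its head); ball top 105 mm above the mouth.
- socket_2 (a point): Centre of socket mouth 2 (steel ring), 42 mm above the table, at y = -40 mm in the stand's frame; a dowel stands in it, the centre of its ball head 92 mm straight above this point. A dowel rocks only along the stand's x, about its socket mouth.
- socket_3 (a point): Centre of socket mouth 3 (steel ring), 42 mm above the table, at y = 40 mm in the stand's frame; a dowel stands in it, the centre of its ball head 92 mm straight above this point. Pulling tells nothing about looseness: all four dowels slide up against the same 5 N of drag to a hard stop 30 mm up, and stay where left.
- socket_4 (a point): Centre of socket mouth 4 (steel ring), 42 mm above the table, at y = 120 mm in the stand's frame; a dowel stands in it, the centre of its ball head 92 mm straight above this point. When testing, stop as soon as about 6 N is felt: that dowel is firm.
- rock_a (a joint): Rocking angle (rad) of loose dowel A, whichever socket it is in: 0 upright, positive when leaning away from the robot; 0.011 rad is 1 mm at the ball. It gives way: at the ball 0.7 N of friction plus 0.2 N per mm, so 8 mm takes 2 to 4 N. A rock counts from 5.5 mm each way (8 or 9 mm is good); more than 13 mm wrenches it (not allowed).
- lift_a (a joint): How far (m) loose dowel A has been pulled up: 0 fully down, 0.030 at its stop.
- rock_b (a joint): Rocking angle (rad) of loose dowel B, whichever socket it is in: 0 upright, positive when leaning away from the robot; 0.011 rad is 1 mm at the ball. It gives way: at the ball 0.7 N of friction plus 0.2 N per mm, so 8 mm takes 2 to 4 N. A rock counts from 5.5 mm each way (8 or 9 mm is good); more than 13 mm wrenches it (not allowed).
- lift_b (a joint): How far (m) loose dowel B has been pulled up: 0 fully down, 0.030 at its stop.
- rock_c (a joint): Bending angle (rad) of firm dowel C, whichever socket it is in: 0 upright, positive away from the robot. Stiff: about 5 N per mm at the ball, and springs back; 2.6 mm (0.028 rad, about 12 N) cracks its joint (not allowed).
- lift_c (a joint): How far (m) firm dowel C has been pulled up: 0 fully down.
- rock_d (a joint): Bending angle (rad) of firm dowel D, whichever socket it is in: 0 upright, positive away from the robot. Stiff: about 5 N per mm at the ball, and springs back; 2.6 mm (0.028 rad, about 12 N) cracks its joint (not allowed).
- lift_d (a joint): How far (m) firm dowel D has been pulled up: 0 fully down.
- figurine: White bisque angel figure, 116 mm tall, 66 mm wide foot, standing loose beyond the stand. Origin: centre of its underside. Bystander.
- tool_cup: Orange cup of modelling tools, 74 mm wide, cup 95 mm and tools up to 170 mm tall, standing loose to the left. Origin: centre of its underside. Bystander.
- glaze_jar: White jar with red cap, 76 mm wide, 100 mm tall, standing loose to the right. Origin: centre of its underside. Bystander.

How it is judged:
On the way, in this order (a step that is already met when the one before it is completed fails the run):
1. a loose dowel's head is rocked away from the robot, at least 5.5 mm (0.06 rad) (value of joint any of rock_a, rock_b above 0.06 rad), for 0.05 s.
2. a loose dowel's head is rocked towards the robot, at least 5.5 mm (0.06 rad) past upright (value of joint any of rock_a, rock_b below -0.06 rad), for 0.05 s.
3. one loose dowel is pulled up at least 24 mm (value of joint any of lift_a, lift_b above 0.024 m), for 0.2 s.
4. the other loose dowel is rocked away from the robot (((value of joint lift_a above 0.024 m and value of joint rock_b above 0.06 rad) or (value of joint lift_b above 0.024 m and value of joint rock_a above 0.06 rad))), for 0.05 s.
5. the other loose dowel is rocked towards the robot (((value of joint lift_a above 0.024 m and value of joint rock_b below -0.06 rad) or (value of joint lift_b above 0.024 m and value of joint rock_a below -0.06 rad))), for 0.05 s.
At the end, for the whole second after the job is handed in: Both loose dowels stand pulled up to their stops (at least 24 mm of 30) and both firm dowels are fully down (within 6 mm), the bystanders upright and at rest (value of joint each of lift_a, lift_b above 0.024 m and value of joint each of lift_c, lift_d below 0.006 m and linear speed of each of figurine, tool_cup, glaze_jar below 0.02 m/s and angle between each of figurine, tool_cup, glaze_jar's own z axis and vertical below 0.2 rad); the robot touches nothing.
It fails at once if a firm dowel is bent more than 0.028 rad (2.6 mm at the head, about 12 N), which cracks its joint (value of joint any of rock_c, rock_d above 0.028 rad or value of joint any of rock_c, rock_d below -0.028 rad).
It fails at once if a loose dowel is wrenched more than 0.15 rad (13 mm at the head) (value of joint any of rock_a, rock_b above 0.15 rad or value of joint any of rock_a, rock_b below -0.15 rad).
It fails at once if a firm dowel is pulled up more than 8 mm (value of joint any of lift_c, lift_d above 0.008 m).
It fails at once if the figurine, the tool cup or the jar is moved more than 20 mm (distance of any of figurine, tool_cup, glaze_jar from where it was at the start of the episode above 0.02 m).
It also fails if it takes over 67 s, if anything falls off the work surface, if the arm or the gripper's body presses on something with over 40 N, if the wrist force passes 120 N, or if a joint passes its speed limit or range.

## Robot

A 6-joint arm with a two-finger parallel gripper is mounted at the origin on the work surface. World frame = base frame: x ahead of the robot, y to its left, z up, the work surface at z = 0. Lengths are in m, angles in rad, forces in N, time in s.
With the tool pointing down it reaches from about 0.35 to 0.975 m from the base axis. Payload 4.9 kg.
Tool frame: the origin (TCP) lies on the centre line of the jaws, within the pads' length; the fingertips stand 22 mm ahead of it and the grasp point (between the pads) lies 3 mm ahead of it (manip.tcp_to_tips is the distance from the TCP to the fingertips, in m); z points along the fingers, x is the direction in which the jaws open and shut, and the axes are right-handed (so a half turn about z gives the same grasp; the last joint's range is limited). The gripper opens to 85 mm and grips with 20 to 120 N. Pads are 22 mm wide; open, the fingers measure 114 mm over their backs; the gripper's body (76 mm by 85 mm) begins 54 mm behind the grasp point. The pads swing forward as they close: fully open they stand 13 mm farther back than shut.
Start: joints at [1.087, 0.053, 1.613, -0, 1.476, -0.119], TCP at [0.223, 0.584, 0.214] pointing down, gripper open.
Joint ranges: [-3.01, 3.01], [-1.01, 2.22], [0.06, 2.58], [-1.02, 4.17], [0.09, 2.62], [-3.14, 3.14]. Speed limits (rad/s): [2.57, 2.57, 3.14, 3.14, 3.14, 3.14].

## Interface

Orientations are given as a unit quaternion [w, x, y, z].
In Python, from plant import manip gives the robot as it stands.
- The arm moves only by the shell command python3 -m pendant 'ROWS'. ROWS is a JSON object of lists of equal length, an entry for each row: "linear": the shift along the tool's x, y, z in cm, a list of three; "rotation": the turn, a rotation vector about the tool's x, y, z in degrees, a list of three; "grip": the closure, from 0 (fully open) to 1 (shut). A call has exactly 10 rows; each row is the pose to reach, as a shift and turn from the pose commanded when the call began, along the tool's axes at that moment; what a row does not reach only later rows make up. A row lasts 1/12 s, in which the tool goes at most 41.7 mm and 7.16 degrees, less where a joint would pass 70% of its speed; a pose out of reach is approached as far as the arm can. A call with a gripper value outside its range is refused whole. The fingers move at their own pace and stop on an object; the grip force is fixed at half the most. Time passes only in rows, so rows that repeat a pose let the fingers close, or fill a call up. It gives the time, the measured TCP pose, the force and the opening at its end, in the units of the state.
- manip.state(): the state, without advancing time (a new reading comes with each control period).
- manip.grab_frame(name): name is "scene" or "top" or "wrist"; returns the picture (384x512x3 uint8, red, green, blue); there is no depth.
- manip.calibration(name): a dict with "fx", "fy", "cx", "cy" (pixels), "k1" (the pictures are not rectified: a ray, as slopes to the right and down, at radius r is drawn at 1 + k1 r^2 times it, then the intrinsics apply), "cam_to_world" (4x4, takes a point from camera to world coordinates). Camera axes: x right, y up, looking along -z (the intrinsics and any distortion apply to the point x, -y, -z); pixel columns grow to the right and rows downward; lengths in m; the calibration is good to about 2 mm. A picture is of the moment at which its call begins: read the wrist's pose just before it. calibration takes no time and is no camera call; for the wrist camera it gives the pose at the moment of the call.
- manip.job_done(): hands the job in, once; it reports no verdict.
The state is a dict: "time": time; "joint_pos": joint angles; "joint_vel": joint speeds; "joint_efforts": joint torques, N m; "tool_pos": TCP position; "tool_rot": TCP orientation; "contact_force": force on the tool from outside, world axes, zero at the start; "ft_torque": the same for the moment, N m; "gripper_width": opening from 0.0 (shut) to 1.0 (fully open).
Only numpy, scipy, OpenCV 4.12 (cv2) and the standard library are available. Lean on these libraries where they do the work, as an engineer would, in place of code of your own. Each camera call takes 0.05 s, during which the arm holds its last target. There are 200 camera calls.

## Working session

There is one attempt and no reset: what is moved stays moved. The work goes in short steps, Python scripts to look and compute and a shell command to move; the robot and the scene stay as the last step left them, time stands still between calls to the robot, and variables do not carry over. Pictures are saved under pics/ and viewed, about 8 in all and at most 12, crops included, and the job is handed in when it is done.

```bash
ls; mkdir -p pics
python3 - <<'E'
from plant import manip
import cv2,numpy as np
print(manip.state())
for n in("scene","top"):
    c=manip.calibration(n);print(n,c)
ims=[manip.grab_frame(n)[:,:,::-1] for n in("top","scene")]
for n,i in zip(("top","scene"),ims): cv2.imwrite(f"pics/{n}0.png",i)
cv2.imwrite("pics/both.png",np.vstack(ims)[:, :] if 0 else cv2.resize(np.hstack(ims),(800,300)))
E
```

```text
pics
{'time': 0.0, 'joint_pos': array([ 1.08699382e+00,  5.33310133e-02,  1.61427828e+00,  1.55615574e-06,
        1.47602419e+00, -1.19016145e-01]), 'joint_vel': array([-0.00036202, -0.00015962, -0.00102409,  0.00092823,  0.0011922 ,
       -0.00117306]), 'joint_efforts': array([-3.61760496e-03, -3.93681121e+01, -3.70176959e+01, -4.32929937e-04,
        7.23779565e-03,  1.48106415e-05]), 'tool_pos': array([0.22266941, 0.58328599, 0.21318848]), 'tool_rot': array([ 4.74128243e-04,  8.23634763e-01,  5.67119684e-01, -9.03578167e-04]), 'contact_force': array([ 5.47798804e-01, -1.47898496e-04,  5.82699137e-01]), 'ft_torque': array([-0.0287469 , -0.00950654, -0.06340124]), 'gripper_width': 0.9991733925197426}
scene {'fx': 413.32129150256424, 'fy': 413.32129150256424, 'cx': 252.46451281253496, 'cy': 190.81262769100437, 'k1': -0.004944349441454504, 'cam_to_world': array([[-0.63963423, -0.55119211,  0.53577543,  1.26968671],
       [ 0.76850742, -0.4438116 ,  0.4608987 ,  0.56985859],
       [-0.01626038,  0.70655398,  0.70747232,  0.92975316],
       [ 0.        ,  0.        ,  0.        ,  1.        ]])}
top {'fx': 368.39533486763605, 'fy': 368.39533486763605, 'cx': 255.02478760877554, 'cy': 192.0852502988781, 'k1': -0.013938102258562663, 'cam_to_world': array([[ 0.00859337,  0.99665533, -0.08126691,  0.52867828],
       [-0.9998268 ,  0.00722211, -0.01715254, -0.01286736],
       [-0.01650825,  0.08140024,  0.99654477,  1.31033527],
       [ 0.        ,  0.        ,  0.        ,  1.        ]])}
```

View pics/top0.png

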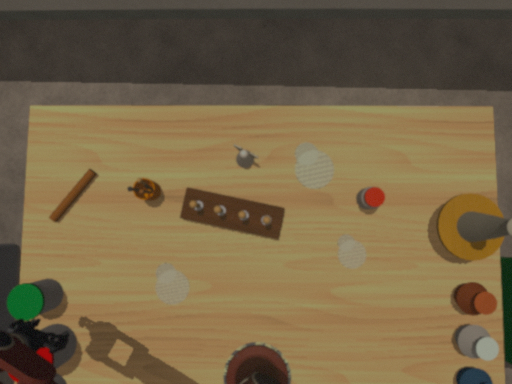

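View pics/scene0.png

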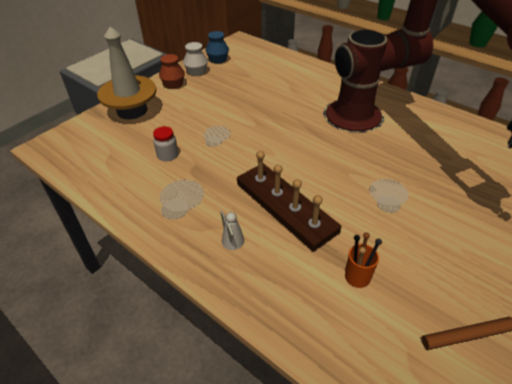

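The top view shows the stand at about (182..284, 190..238) with dowels near (197,207), (220,211), (244,216) and (267,221). The figurine is at (246,157), the cup at (147,190) and the jar at (372,198). The scene view shows the heads near (261,155), (278,170), (296,184) and (317,200).

```bash
cat > h.py <<'E'
from plant import manip
import cv2,numpy as np
def ray(c,uv):
    K=np.array([[c["fx"],0,c["cx"]],[0,c["fy"],c["cy"]],[0,0,1]])
    p=cv2.undistortPoints(np.array([[uv]],float),K,np.array([c["k1"],0,0,0]))[0,0]
    M=c["cam_to_world"]; d=M[:3,:3]@[p[0],-p[1],-1]
    return M[:3,3],d/np.linalg.norm(d)
def plane(c,uv,z):
    o,d=ray(c,uv); return o+d*(z-o[2])/d[2]
def proj(c,P):
    M=c["cam_to_world"]; q=M[:3,:3].T@(np.array(P)-M[:3,3]); x,y=q[0]/-q[2],-q[1]/-q[2]
    s=1+c["k1"]*(x*x+y*y); return np.array([c["fx"]*x*s+c["cx"],c["fy"]*y*s+c["cy"]])
E
python3 - <<'E'
from h import *
t=cv2.imread("pics/top0.png");c=manip.calibration("top")
m=((t.max(2)<75)).astype(np.uint8)*255
m[:170]=0;m[255:]=0;m[:,:170]=0;m[:,300:]=0
m=cv2.morphologyEx(m,cv2.MORPH_CLOSE,np.ones((15,15)))
k=max(cv2.findContours(m,0,2)[0],key=cv2.contourArea)
b=cv2.boxPoints(cv2.minAreaRect(k));print(b)
W=np.array([plane(c,p,.04) for p in b]);print(W)
ctr=W.mean(0);e=[W[1]-W[0],W[2]-W[1]];print([np.linalg.norm(v) for v in e])
L=max(e,key=np.linalg.norm);L=L/np.linalg.norm(L);L*=np.sign(L[1]);X=np.array([L[1],-L[0],0])
print("ctr",ctr,"y",L,"yaw",np.arctan2(-L[0],L[1]))
s=manip.calibration("scene")
ov=[cv2.resize(t[170:260,165:300],None,fx=4,fy=4),None]
sc=cv2.imread("pics/scene0.png")
for i,y in enumerate((-.12,-.04,.04,.12)):
    for z,col in((.134,(0,0,255)),(.042,(255,0,0))):
        P=np.r_[(ctr+L*y)[:2],z]; a=proj(c,P);d=proj(s,P)
        cv2.circle(ov[0],tuple(int(v) for v in (a-[165,170])*4+2),2,col,-1)
        if ov[1] is None: ov[1]=cv2.resize(sc[130:260,220:380],None,fx=3,fy=3)
        cv2.circle(ov[1],tuple(int(v) for v in (d-[220,130])*3+1),2,col,-1)
        if z>.1: print(i+1,P,a,d)
o=np.zeros((600,800,3),np.uint8)
a,b2=ov; b2=b2[:240] if 0 else b2
o=np.zeros((max(a.shape[0]+b2.shape[0],1),max(a.shape[1],b2.shape[1]),3),np.uint8)
o[:a.shape[0],:a.shape[1]]=a;o[a.shape[0]:,:b2.shape[1]]=b2
o=cv2.resize(o,None,fx=min(1,600/o.shape[0]),fy=min(1,600/o.shape[0]))
cv2.imwrite("pics/ov.png",o)
for n,uv,z in(("fig",(246,160),.03),("cup",(148,190),.09),("jar",(374,197),.1)): print(n,plane(c,uv,z))
E
```

```text
[[181.61539 217.92308]
 [187.26923 189.65385]
 [280.34616 208.26924]
 [274.69232 236.53847]]
[[ 0.54089672  0.26181337  0.04      ]
 [ 0.63904176  0.24450314  0.04      ]
 [ 0.57697859 -0.07870678  0.04      ]
 [ 0.48003799 -0.05967     0.04      ]]
[np.float64(0.09965988636932063), np.float64(0.3291147143027251)]
ctr [0.55923877 0.09198493 0.04      ] y [ 0.18857609  0.98205858 -0.        ] yaw -0.18971202536370707
1 [ 0.53660964 -0.0258621   0.134     ] [265.2272681 219.7096304] [260.53529341 155.13222785]
2 [0.55169572 0.05270259 0.134     ] [240.62515351 214.75903468] [278.514689   168.84822665]
3 [0.56678181 0.13126728 0.134     ] [216.13481785 209.8276449 ] [297.88781143 183.62884875]
4 [0.5818679  0.20983196 0.134     ] [191.76486576 204.91723565] [318.82100035 199.6013327 ]
fig [0.74598718 0.0418616  0.03      ]
cup [0.63259954 0.36630439 0.09      ]
jar [ 0.61403221 -0.38251347  0.1       ]
```

View pics/ov.png

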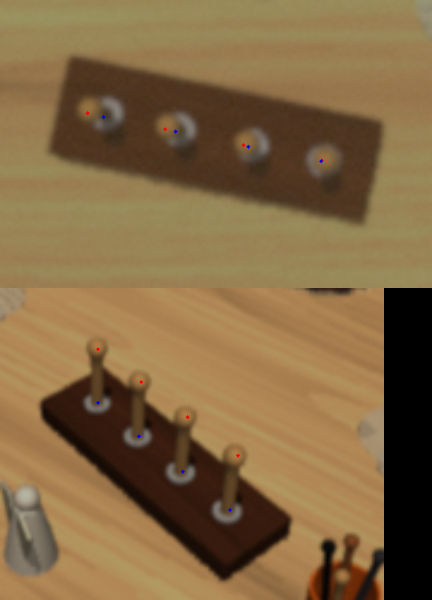

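Run:
```python
from h import *
t=cv2.imread("pics/top0.png");s=cv2.imread("pics/scene0.png");c=manip.calibration("top");sc=manip.calibration("scene")
T=[(193.4,204.4),(217.5,209.7),(241.6,214.4),(265.6,220)];S=[(317,200),(296,184),(278,170),(260.5,155)]
def cen(im,g,r=5):
    u,v=map(round,g);w=im[v-r:v+r+1,u-r:u+r+1].astype(float)
    wt=np.clip(w[:,:,2]-1.25*w[:,:,0]-25,0,None)*(w[:,:,2]>95)
    if wt.sum()==0:return g
    y,x=np.mgrid[v-r:v+r+1,u-r:u+r+1];return (x*wt).sum()/wt.sum(),(y*wt).sum()/wt.sum()
H=[]
for g,q in zip(T,S):
    a=cen(t,g)
    b=q
    o1,d1=ray(c,a);o2,d2=ray(sc,b)
    A=np.c_[d1,-d2];l=np.linalg.lstsq(A,o2-o1,rcond=None)[0]
    P1=o1+d1*l[0];P2=o2+d2*l[1]
    pl=plane(c,a,.134);H.append(pl);print(np.round(a,1),pl.round(4),"tri",((P1+P2)/2).round(4),"gap",np.linalg.norm(P1-P2).round(4), "scene plane",plane(sc,b,.134).round(4))
H=np.array(H)[:,:2];k=np.array([.12,.04,-.04,-.12])
sl=(k[:,None]*H).sum(0)/(k**2).sum();print("ctr",H.mean(0),"slope",sl,np.linalg.norm(sl),"yaw",np.degrees(np.arctan2(-sl[0],sl[1])))
```

```text
[192.2 203.4] [0.5868 0.2087 0.134 ] tri [0.587  0.208  0.1355] gap 0.001 scene plane [0.5861 0.2069 0.134 ]
[216.6 208.7] [0.5704 0.13   0.134 ] tri [0.571  0.1291 0.1344] gap 0.002 scene plane [0.5712 0.1281 0.134 ]
[240.9 213.9] [0.5544 0.0518 0.134 ] tri [0.5542 0.0523 0.131 ] gap 0.0009 scene plane [0.5565 0.0545 0.134 ]
[266.2 219.4] [ 0.5376 -0.0291  0.134 ] tri [ 0.5367 -0.0279  0.1335] gap 0.003 scene plane [ 0.5362 -0.0263  0.134 ]
ctr [0.56228405 0.09032794] slope [0.20458812 0.98931329] 1.0102460531345219 yaw -11.683960553652941
```

```bash
python3 -m pendant '{"linear":[[-3,6,-2],[-6,12,-3.5],[-9,18,-3.5],[-12,24,-3.5],[-14,30,-3.5],[-16,34,-3.5],[-18,38,-3.5],[-19,41,-3.5],[-20,43,-3.5],[-20,44,-3.5]],"rotation":[[0,0,7],[0,0,14],[0,0,21],[0,0,28],[0,0,35],[0,0,42],[0,0,49],[0,0,56],[0,0,63],[0,0,70]],"grip":[0.4,0.4,0.4,0.4,0.4,0.4,0.4,0.4,0.4,0.4]}'
cat > st.py <<'E'
from h import *
import sys
from scipy.spatial.transform import Rotation as R
C=np.array([.5623,.0903]);yaw=np.radians(-11.7)
X=np.array([np.cos(yaw),np.sin(yaw)]);Y=np.array([-X[1],X[0]])
def rep(k=None):
    s=manip.state();q=s["tool_rot"];r=R.from_quat(np.r_[q[1:],q[0]]);M=r.as_matrix()
    d=s["tool_pos"][:2]-C;f=s["contact_force"]
    print("t %.2f pos %s stand(x,y)mm %.1f %.1f z %.1f | toolx ang %.2f tilt %.2f | F stand x %.2f y %.2f z %.2f | w %.3f"%(s["time"],s["tool_pos"].round(4),d@X*1e3,d@Y*1e3,s["tool_pos"][2]*1e3,np.degrees(np.arctan2(M[1,0],M[0,0])),np.degrees(np.arccos(-M[2,2])),f[:2]@X,f[:2]@Y,f[2],s["gripper_width"]))
    if k:
        y=[-.12,-.04,.04,.12][k-1];g=np.r_[C+Y*y,.250]
        print("to go above (z .25) in tool cm",(M.T@(g-s["tool_pos"])*100).round(2))
if __name__=="__main__": rep(int(sys.argv[1]) if len(sys.argv)>1 else None)
E
python3 st.py 4
```

```text
time: 0.93
tool_pos: [0.512, 0.286, 0.2481]
tool_rot: [0.0, 1.0, -0.011, -0.0]
contact_force: [0.7, 0.9, 0.2]
gripper_width: 0.599
t 0.93 pos [0.512  0.286  0.2481] stand(x,y)mm -88.9 181.4 z 248.1 | toolx ang -1.25 tilt 0.03 | F stand x 0.48 y 1.04 z 0.17 | w 0.599
to go above (z .25) in tool cm [ 7.63  7.65 -0.19]
```

```bash
python3 -m pendant '{"linear":[[2,2,0],[4,4,0],[6,6,0],[7.2,7.2,-0.2],[7.6,7.6,-0.2],[7.6,7.6,-0.2],[7.6,7.6,-0.2],[7.6,7.6,-0.2],[7.6,7.6,-0.2],[7.6,7.6,-0.2]],"rotation":[[0,0,5],[0,0,10.5],[0,0,10.5],[0,0,10.5],[0,0,10.5],[0,0,10.5],[0,0,10.5],[0,0,10.5],[0,0,10.5],[0,0,10.5]],"grip":[0.4,0.4,0.4,0.4,0.4,0.4,0.4,0.4,0.4,0.4]}'
python3 st.py 4
python3 - <<'E'
from h import *
c=manip.calibration("wrist");i=manip.grab_frame("wrist")[:,:,::-1].copy();cv2.imwrite("pics/w0.png",i)
from st import C,Y
for y in(-.12,-.04,.04,.12): print(y,proj(c,np.r_[C+Y*y,.134]),proj(c,np.r_[C+Y*y,.042]))
print(c["cam_to_world"].round(3).tolist())
E
```

```text
time: 1.77
tool_pos: [0.5854, 0.2117, 0.2506]
tool_rot: [-0.0, 0.995, -0.099, 0.0]
contact_force: [0.7, -0.2, 1.5]
gripper_width: 0.6
t 1.77 pos [0.5854 0.2117 0.2506] stand(x,y)mm -2.0 123.5 z 250.6 | toolx ang -11.31 tilt 0.01 | F stand x 0.76 y -0.01 z 1.51 | w 0.600
to go above (z .25) in tool cm [0.2  0.35 0.06]
-0.12 [256.78983732 378.36444254] [256.57131061 325.31532755]
-0.04 [257.4242211  323.31878637] [257.05828658 277.98088527]
0.04 [258.15317448 258.64405964] [257.59960981 224.65035449]
0.12 [258.98562097 182.96792594] [258.198389   164.78671947]
[[0.981, 0.188, 0.052, 0.597], [-0.195, 0.944, 0.265, 0.277], [0.0, -0.27, 0.963, 0.411], [0.0, 0.0, 0.0, 1.0]]
```

View pics/w0.png

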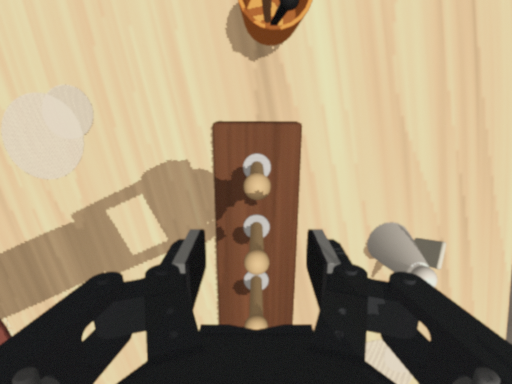

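The wrist view shows the heads of dowels 4 and 3 at (257,186) and (257,262), and their rings at (257,165) and (257,226). That is about 1.5 px left of my model and 3 px below it, so the row sits about 1.5 mm nearer the robot and 3 mm lower in y. Next I descend over dowel 4.

```bash
python3 -m pendant '{"linear":[[0,0.3,0],[0,0.6,0],[0,0.6,2],[0,0.6,4.5],[0,0.6,7],[0,0.6,9.5],[0,0.6,11.4],[0,0.6,11.4],[0,0.6,11.4],[0,0.6,11.4]],"rotation":[[0,0,0.4],[0,0,0.4],[0,0,0.4],[0,0,0.4],[0,0,0.4],[0,0,0.4],[0,0,0.4],[0,0,0.4],[0,0,0.4],[0,0,0.4]],"grip":[0.4,0.4,0.4,0.4,0.4,0.4,0.4,0.5,0.5,0.5]}'
python3 st.py
python3 - <<'E'
from h import *
cv2.imwrite("pics/w1.png",manip.grab_frame("wrist")[:,:,::-1])
E
```

```text
time: 2.65
tool_pos: [0.5857, 0.2048, 0.1382]
tool_rot: [-0.0, 0.995, -0.103, 0.001]
contact_force: [0.0, -0.5, 0.3]
gripper_width: 0.501
t 2.65 pos [0.5857 0.2048 0.1382] stand(x,y)mm -0.3 116.9 z 138.2 | toolx ang -11.81 tilt 0.13 | F stand x 0.11 y -0.44 z 0.26 | w 0.501
```

View pics/w1.png

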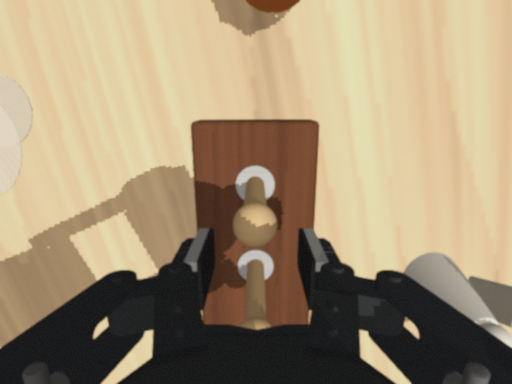

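Run:
```python
from h import *
c=manip.calibration("wrist");p=manip.state()["tool_pos"]
for z in(.116,.134): print(proj(c,np.r_[p[:2],z]), plane(c,(255,226),.134)-p)
from st import X,Y
d=(plane(c,(255,226),.134)-p)[:2];print(d@X,d@Y)
```

```text
[257.31098968 213.34732698] [-0.00177415 -0.00107256 -0.00488275]
[257.57008074 223.77256005] [-0.00177415 -0.00107256 -0.00488275]
-0.0015197864346599922 -0.0014100511460088418
```

The ball is centred within 2 mm. Next I rock dowel 4 away from the robot in small steps; contact is expected at about +6.8 mm.

```bash
python3 -m pendant '{"linear":[[0.1,0.1,0.1],[0.2,0.1,0.1],[0.3,0.1,0.2],[0.4,0.1,0.2],[0.5,0.1,0.2],[0.5,0.1,0.2],[0.5,0.1,0.2],[0.5,0.1,0.2],[0.5,0.1,0.2],[0.5,0.1,0.2]],"rotation":[[0,0,0],[0,0,0],[0,0,0],[0,0,0],[0,0,0],[0,0,0],[0,0,0],[0,0,0],[0,0,0],[0,0,0]],"grip":[0.5,0.5,0.5,0.5,0.5,0.5,0.5,0.5,0.5,0.5]}'
python3 st.py;  python3 -m pendant '{"linear":[[0.03,0,0],[0.06,0,0],[0.09,0,0],[0.12,0,0],[0.15,0,0],[0.15,0,0],[0.15,0,0],[0.15,0,0],[0.15,0,0],[0.15,0,0]],"rotation":[[0,0,0],[0,0,0],[0,0,0],[0,0,0],[0,0,0],[0,0,0],[0,0,0],[0,0,0],[0,0,0],[0,0,0]],"grip":[0.5,0.5,0.5,0.5,0.5,0.5,0.5,0.5,0.5,0.5]}'
python3 st.py
```

```text
time: 3.53
tool_pos: [0.5895, 0.2028, 0.1345]
tool_rot: [0.0, 0.995, -0.103, -0.0]
contact_force: [-1.1, 1.3, 0.2]
gripper_width: 0.502
t 3.53 pos [0.5895 0.2028 0.1345] stand(x,y)mm 3.8 115.7 z 134.5 | toolx ang -11.80 tilt 0.01 | F stand x -1.31 y 1.08 z 0.16 | w 0.502
time: 4.37
tool_pos: [0.591, 0.2025, 0.1345]
tool_rot: [-0.0, 0.995, -0.103, -0.0]
contact_force: [0.4, 0.2, -0.4]
gripper_width: 0.499
t 4.37 pos [0.591  0.2025 0.1345] stand(x,y)mm 5.4 115.7 z 134.5 | toolx ang -11.80 tilt 0.00 | F stand x 0.34 y 0.29 z -0.36 | w 0.499
```

```bash
python3 -m pendant '{"linear":[[0.03,0,0],[0.06,0,0],[0.09,0,0],[0.12,0,0],[0.15,0,0],[0.15,0,0],[0.15,0,0],[0.15,0,0],[0.15,0,0],[0.15,0,0]],"rotation":[[0,0,0],[0,0,0],[0,0,0],[0,0,0],[0,0,0],[0,0,0],[0,0,0],[0,0,0],[0,0,0],[0,0,0]],"grip":[0.5,0.5,0.5,0.5,0.5,0.5,0.5,0.5,0.5,0.5]}'
python3 st.py
```

```text
time: 5.2
tool_pos: [0.5925, 0.2021, 0.1345]
tool_rot: [-0.0, 0.995, -0.103, -0.0]
contact_force: [-0.4, 0.6, -0.1]
gripper_width: 0.497
t 5.20 pos [0.5925 0.2021 0.1345] stand(x,y)mm 6.9 115.6 z 134.5 | toolx ang -11.80 tilt 0.00 | F stand x -0.54 y 0.52 z -0.09 | w 0.497
```

```bash
python3 -m pendant '{"linear":[[0.03,0,0],[0.06,0,0],[0.09,0,0],[0.12,0,0],[0.15,0,0],[0.15,0,0],[0.15,0,0],[0.15,0,0],[0.15,0,0],[0.15,0,0]],"rotation":[[0,0,0],[0,0,0],[0,0,0],[0,0,0],[0,0,0],[0,0,0],[0,0,0],[0,0,0],[0,0,0],[0,0,0]],"grip":[0.5,0.5,0.5,0.5,0.5,0.5,0.5,0.5,0.5,0.5]}'
python3 st.py
```

```text
time: 6.03
tool_pos: [0.594, 0.2019, 0.1345]
tool_rot: [0.0, 0.995, -0.103, 0.0]
contact_force: [0.2, 0.2, -0.4]
gripper_width: 0.497
t 6.03 pos [0.594  0.2019 0.1345] stand(x,y)mm 8.4 115.7 z 134.5 | toolx ang -11.80 tilt 0.00 | F stand x 0.17 y 0.21 z -0.36 | w 0.497
```

```bash
python3 -m pendant '{"linear":[[0.03,0,0],[0.06,0,0],[0.09,0,0],[0.12,0,0],[0.15,0,0],[0.15,0,0],[0.15,0,0],[0.15,0,0],[0.15,0,0],[0.15,0,0]],"rotation":[[0,0,0],[0,0,0],[0,0,0],[0,0,0],[0,0,0],[0,0,0],[0,0,0],[0,0,0],[0,0,0],[0,0,0]],"grip":[0.5,0.5,0.5,0.5,0.5,0.5,0.5,0.5,0.5,0.5]}'
python3 st.py;python3 - <<'E'
from h import *
i=manip.grab_frame("wrist")[:,:,::-1];cv2.imwrite("pics/w2.png",i)
j=cv2.imread("pics/w1.png");a=[cv2.resize(k[150:330,180:330],None,fx=2.6,fy=2.6) for k in(j,i)]
cv2.imwrite("pics/w2c.png",np.hstack(a))
from st import rep;rep()
E
```

```text
time: 6.87
tool_pos: [0.5954, 0.2015, 0.1345]
tool_rot: [0.0, 0.995, -0.103, -0.0]
contact_force: [0.6, 0.6, 0.3]
gripper_width: 0.502
t 6.87 pos [0.5954 0.2015 0.1345] stand(x,y)mm 9.9 115.6 z 134.5 | toolx ang -11.80 tilt 0.00 | F stand x 0.47 y 0.67 z 0.26 | w 0.502
t 6.92 pos [0.5954 0.2015 0.1345] stand(x,y)mm 9.9 115.7 z 134.5 | toolx ang -11.80 tilt 0.00 | F stand x 0.26 y -0.17 z 0.50 | w 0.502
```

View pics/w2c.png

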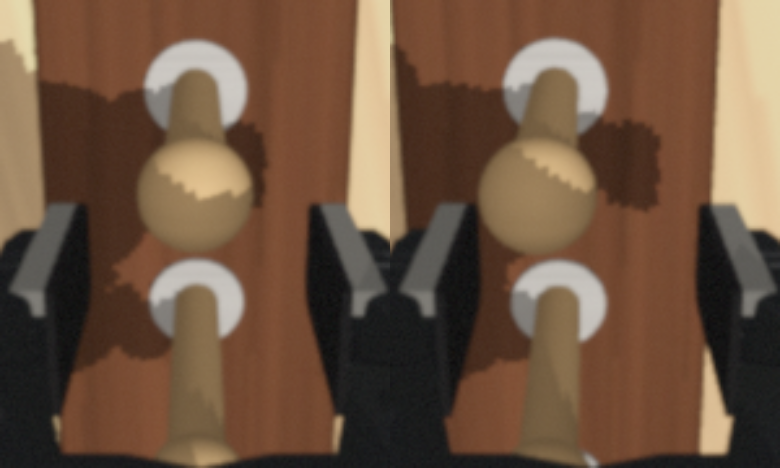

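Run:
```python
from h import *
from st import X,Y,C
c=manip.calibration("wrist");s=manip.state();p=s["tool_pos"];print(c["fx"],p,manip.tcp_to_tips)
Mt=np.c_[np.r_[X,0],np.r_[Y,0],[0,0,1]]
for off in(-.011,0,.011):
  for cx,cy in((478-390,205),(698-390,205),(88,290)):
    uv=(180+cx/2.6,150+cy/2.6);o,d=ray(c,uv)
    o2=Mt.T@(o-p);d2=Mt.T@d;l=(off-o2[1])/d2[1];print(off,(uv[0]//1,uv[1]//1),((o2+d2*l)*1000).round(1))
o2=Mt.T@(c["cam_to_world"][:3,3]-p);print("cam rel",o2*1000)
i=cv2.imread("pics/w2.png")
print("ball centre ray", (Mt.T@(plane(c,(180+(537-390)/2.6,150+195/2.6),.134)-p)*1000).round(1),"ring",(Mt.T@(plane(c,(180+(555-390)/2.6,150+90/2.6),.042)-p)*1000).round(1))
j=manip.calibration("wrist");
```

```text
300.9760059473612 [0.59541901 0.20154588 0.13453242] 0.022
-0.011 (213.0, 228.0) [-28.7 -11.  -23.2]
-0.011 (298.0, 228.0) [ 27. -11. -23.]
-0.011 (213.0, 261.0) [-23.  -11.   20.3]
0 (213.0, 228.0) [-24.8   0.    2.8]
0 (298.0, 228.0) [23.1  0.   2.9]
0 (213.0, 261.0) [-19.9   0.   40.1]
0.011 (213.0, 228.0) [-20.9  11.   28.8]
0.011 (298.0, 228.0) [19.1 11.  28.9]
0.011 (213.0, 261.0) [-16.8  11.   59.9]
cam rel [ -1.07927404  66.90397262 160.73209317]
ball centre ray [-12.2   1.   -0.5] ring [-11.8   1.1 -92.5]
```

The pads reach no force at the expected contact, and the wrist view does not pin down their depth. A scene view of the pads against the ball should settle it.

Run:
```python
from h import *
from st import X,Y,C
c=manip.calibration("scene");i=manip.grab_frame("scene")[:,:,::-1];p=manip.state()["tool_pos"]
cv2.imwrite("pics/s1.png",i)
o=cv2.resize(i[110:240,240:400],None,fx=4.6,fy=4.6,interpolation=cv2.INTER_CUBIC)
def dot(P,col): cv2.circle(o,tuple(int(v) for v in (proj(c,P)-[240,110])*4.6+2),2,col,-1)
for sx in(-.0213,.0213):
  for sy in(-.011,.011):
    for z,col in((-.016,(0,0,255)),(.022,(255,255,0))): dot(np.r_[p[:2]+X*sx+Y*sy,p[2]+z],col)
dot(p,(0,255,0))
cv2.imwrite("pics/s1c.png",o)
```

```text
(no output)
```

View pics/s1c.png

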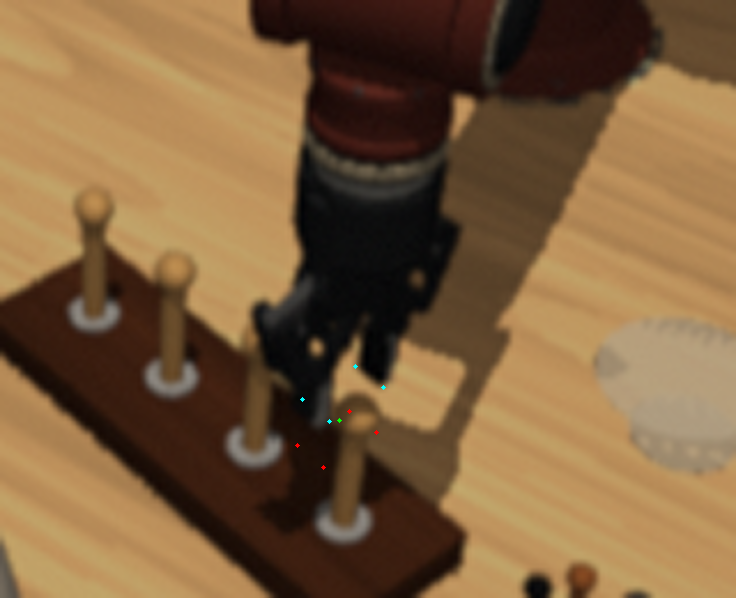

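The overlay shows the real fingertips at the cyan marks. They are about 21 mm above the reported TCP, and the documented geometry would put them 16 mm below it at this opening, so the pads are passing over the ball. The ball is still upright at stand x ≈ -2. I'll recentre, go down another 35 mm and check.

```bash
python3 -m pendant '{"linear":[[-0.4,0,0],[-0.8,0,0],[-1.2,0,0],[-1.2,0,0],[-1.2,0,0.7],[-1.2,0,1.4],[-1.2,0,2.1],[-1.2,0,2.8],[-1.2,0,3.5],[-1.2,0,3.5]],"rotation":[[0,0,0],[0,0,0],[0,0,0],[0,0,0],[0,0,0],[0,0,0],[0,0,0],[0,0,0],[0,0,0],[0,0,0]],"grip":[0.5,0.5,0.5,0.5,0.5,0.5,0.5,0.5,0.5,0.5]}'
python3 - <<'E'
from h import *
from st import X,Y,C,rep
rep()
c=manip.calibration("scene");i=manip.grab_frame("scene")[:,:,::-1]
a=cv2.resize(i[130:230,260:360],None,fx=4,fy=4,interpolation=cv2.INTER_CUBIC)
w=manip.grab_frame("wrist")[:,:,::-1];cv2.imwrite("pics/w3.png",w);cv2.imwrite("pics/s3.png",i)
b=cv2.resize(w[160:340,170:350],(400,400))
cv2.imwrite("pics/c3.png",np.hstack([a,b]))
E
```

```text
time: 7.8
tool_pos: [0.5823, 0.2036, 0.0968]
tool_rot: [0.001, 0.995, -0.103, -0.002]
contact_force: [0.2, 0.0, 0.1]
gripper_width: 0.503
t 7.80 pos [0.5823 0.2036 0.0968] stand(x,y)mm -3.4 115.0 z 96.8 | toolx ang -11.81 tilt 0.23 | F stand x 0.14 y 0.07 z 0.11 | w 0.503
```

View pics/c3.png

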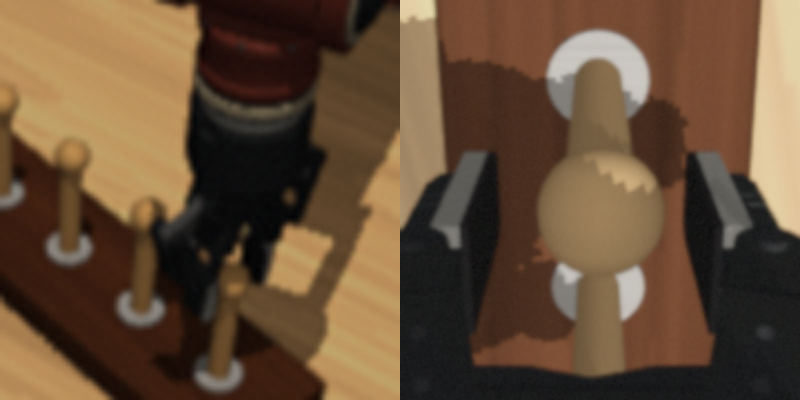

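Now the pads bracket the ball at its own depth. In the crop the ball is at (600,213) between pad edges 487 and 687. That leaves about 10.5 mm on the robot side and 5 mm on the far side. I advance +8.5 mm, then step.

```bash
python3 -m pendant '{"linear":[[0.1,0,0],[0.2,0,0],[0.3,0,0],[0.4,0,0],[0.5,0,0],[0.6,0,0],[0.7,0,0],[0.85,0,0],[0.85,0,0],[0.85,0,0]],"rotation":[[0,0,0],[0,0,0],[0,0,0],[0,0,0],[0,0,0],[0,0,0],[0,0,0],[0,0,0],[0,0,0],[0,0,0]],"grip":[0.5,0.5,0.5,0.5,0.5,0.5,0.5,0.5,0.5,0.5]}' >/dev/null
python3 st.py;  python3 -m pendant '{"linear":[[0.03,0,0],[0.06,0,0],[0.09,0,0],[0.12,0,0],[0.15,0,0],[0.15,0,0],[0.15,0,0],[0.15,0,0],[0.15,0,0],[0.15,0,0]],"rotation":[[0,0,0],[0,0,0],[0,0,0],[0,0,0],[0,0,0],[0,0,0],[0,0,0],[0,0,0],[0,0,0],[0,0,0]],"grip":[0.5,0.5,0.5,0.5,0.5,0.5,0.5,0.5,0.5,0.5]}' >/dev/null
python3 st.py
```

```text
t 8.73 pos [0.592  0.2022 0.0995] stand(x,y)mm 6.4 115.6 z 99.5 | toolx ang -11.81 tilt 0.00 | F stand x 0.36 y 0.61 z 0.01 | w 0.498
t 9.57 pos [0.5934 0.2019 0.0995] stand(x,y)mm 7.9 115.6 z 99.5 | toolx ang -11.80 tilt 0.00 | F stand x -0.43 y 0.18 z -0.49 | w 0.502
```

```bash
python3 -m pendant '{"linear":[[0.03,0,0],[0.06,0,0],[0.09,0,0],[0.12,0,0],[0.15,0,0],[0.15,0,0],[0.15,0,0],[0.15,0,0],[0.15,0,0],[0.15,0,0]],"rotation":[[0,0,0],[0,0,0],[0,0,0],[0,0,0],[0,0,0],[0,0,0],[0,0,0],[0,0,0],[0,0,0],[0,0,0]],"grip":[0.5,0.5,0.5,0.5,0.5,0.5,0.5,0.5,0.5,0.5]}' >/dev/null
python3 st.py
```

```text
t 10.40 pos [0.5949 0.2016 0.0995] stand(x,y)mm 9.4 115.6 z 99.5 | toolx ang -11.80 tilt 0.00 | F stand x -0.77 y -0.07 z 0.77 | w 0.500
```

```bash
cat >> st.py <<'E'
def ball(name=None,zc=.134):
    c=manip.calibration("wrist");s=manip.state();i=manip.grab_frame("wrist")[:,:,::-1].copy()
    if name: cv2.imwrite(name,i)
    p=s["tool_pos"];g=proj(c,np.r_[p[:2],zc])
    h=cv2.cvtColor(i,cv2.COLOR_BGR2HSV).astype(int)
    b=i.astype(int);m=((b[:,:,1]-b[:,:,0]>18)&(b[:,:,2]-b[:,:,1]<62)&(b[:,:,1]>75)).astype(np.uint8)
    win=np.zeros_like(m);win[int(g[1])-50:int(g[1])+50,int(g[0])-55:int(g[0])+55]=1;m=m*win
    # keep the board only: mask out table left and right by distance transform peak near ball radius
    d=cv2.distanceTransform(m,cv2.DIST_L2,5);r=d.max();v,u=np.argwhere(d>r-0.7).mean(0)
    P=plane(c,(u,v),zc);e=P[:2]-C;q=(P-p)[:2]
    print("ball px %.1f %.1f r %.1f  stand %.1f %.1f  rel tool %.1f %.1f"%(u,v,r,e@X*1e3,e@Y*1e3,q@X*1e3,q@Y*1e3))
E
python3 - <<'E'
from st import *
ball("pics/w4.png");rep()
# same on saved w3
i=cv2.imread("pics/w3.png");print(i[256,260],i[300,230],i[330,262],i[230,200])
E
```

```text
ball px 237.0 253.6 r 27.4  stand -0.4 116.7  rel tool -9.8 1.0
t 10.45 pos [0.595  0.2016 0.0995] stand(x,y)mm 9.4 115.6 z 99.5 | toolx ang -11.81 tilt 0.00 | F stand x -0.97 y -0.74 z 1.03 | w 0.502
[ 90 128 156] [29 45 73] [29 30 30] [84 91 92]
```

Run:
```python
from st import *
import st
for n in("pics/w3.png","pics/w4.png"):
    i=cv2.imread(n);g=cv2.cvtColor(i,cv2.COLOR_BGR2GRAY)[170:340,170:350]
    k=cv2.HoughCircles(cv2.resize(g,None,fx=2,fy=2),cv2.HOUGH_GRADIENT,1,60,param1=60,param2=18,minRadius=48,maxRadius=64)
    print(n,None if k is None else (k[0]/2+[170,170,0]).round(1).tolist())
```

```text
pics/w3.png [[259.8, 255.8, 28.4], [258.8, 197.8, 24.1]]
pics/w4.png [[237.8, 254.8, 29.2], [242.2, 198.2, 24.5]]
```

```bash
python3 -m pendant '{"linear":[[0.03,0,0],[0.06,0,0],[0.09,0,0],[0.12,0,0],[0.15,0,0],[0.15,0,0],[0.15,0,0],[0.15,0,0],[0.15,0,0],[0.15,0,0]],"rotation":[[0,0,0],[0,0,0],[0,0,0],[0,0,0],[0,0,0],[0,0,0],[0,0,0],[0,0,0],[0,0,0],[0,0,0]],"grip":[0.5,0.5,0.5,0.5,0.5,0.5,0.5,0.5,0.5,0.5]}' >/dev/null
python3 -c "
from st import *
rep();ball();rep()"
```

```text
t 11.28 pos [0.5964 0.2014 0.0995] stand(x,y)mm 10.9 115.7 z 99.5 | toolx ang -11.80 tilt 0.00 | F stand x -0.80 y 1.22 z 0.46 | w 0.497
ball px 236.5 253.5 r 27.4  stand 0.8 116.7  rel tool -10.0 1.0
t 11.33 pos [0.5964 0.2013 0.0995] stand(x,y)mm 10.9 115.6 z 99.5 | toolx ang -11.80 tilt 0.00 | F stand x -1.38 y -0.49 z 0.51 | w 0.498
```

The ball is following the pad at only about 1 N, so dowel 4 is loose. I'll rock it on to about 8.5 mm.

```bash
python3 -m pendant '{"linear":[[0.1,0,0],[0.2,0,0],[0.3,0,0],[0.4,0,0],[0.5,0,0],[0.6,0,0],[0.6,0,0],[0.6,0,0],[0.6,0,0],[0.6,0,0]],"rotation":[[0,0,0],[0,0,0],[0,0,0],[0,0,0],[0,0,0],[0,0,0],[0,0,0],[0,0,0],[0,0,0],[0,0,0]],"grip":[0.5,0.5,0.5,0.5,0.5,0.5,0.5,0.5,0.5,0.5]}' >/dev/null
python3 -c "
from st import *
rep();ball();rep()"
```

```text
t 12.17 pos [0.6023 0.2001 0.0995] stand(x,y)mm 16.9 115.6 z 99.5 | toolx ang -11.80 tilt 0.01 | F stand x -1.44 y 0.55 z 1.01 | w 0.499
ball px 236.7 252.8 r 27.4  stand 7.0 117.0  rel tool -9.9 1.4
t 12.22 pos [0.6023 0.2001 0.0995] stand(x,y)mm 16.9 115.6 z 99.5 | toolx ang -11.80 tilt 0.01 | F stand x -1.61 y -0.34 z 1.59 | w 0.501
```

```bash
python3 -m pendant '{"linear":[[-0.5,0,0],[-1,0,0],[-1.4,0,0],[-1.8,0,0],[-2.2,0,0],[-2.5,0,0],[-2.8,0,0],[-3,0,0],[-3,0,0],[-3,0,0]],"rotation":[[0,0,0],[0,0,0],[0,0,0],[0,0,0],[0,0,0],[0,0,0],[0,0,0],[0,0,0],[0,0,0],[0,0,0]],"grip":[0.5,0.5,0.5,0.5,0.5,0.5,0.5,0.5,0.5,0.5]}' >/dev/null
python3 -c "
from st import *
rep();ball('pics/w5.png');rep()"
```

```text
t 13.05 pos [0.573  0.2063 0.0997] stand(x,y)mm -13.1 115.7 z 99.7 | toolx ang -11.80 tilt 0.02 | F stand x 0.10 y 0.01 z 0.32 | w 0.498
ball px 274.5 253.0 r 27.4  stand -5.4 116.9  rel tool 7.6 1.2
t 13.10 pos [0.573  0.2062 0.0996] stand(x,y)mm -13.1 115.7 z 99.6 | toolx ang -11.81 tilt 0.01 | F stand x 0.38 y 0.11 z 0.36 | w 0.501
```

```bash
python3 -m pendant '{"linear":[[-0.1,0,0],[-0.2,0,0],[-0.3,0,0],[-0.4,0,0],[-0.5,0,0],[-0.5,0,0],[-0.5,0,0],[-0.5,0,0],[-0.5,0,0],[-0.5,0,0]],"rotation":[[0,0,0],[0,0,0],[0,0,0],[0,0,0],[0,0,0],[0,0,0],[0,0,0],[0,0,0],[0,0,0],[0,0,0]],"grip":[0.5,0.5,0.5,0.5,0.5,0.5,0.5,0.5,0.5,0.5]}' >/dev/null
python3 -c "
from st import *
rep();ball();rep()
for k in range(4): manip.grab_frame('wrist');rep()"
```

```text
t 13.93 pos [0.5681 0.2073 0.0996] stand(x,y)mm -18.0 115.8 z 99.6 | toolx ang -11.80 tilt 0.02 | F stand x 1.23 y 0.39 z 0.55 | w 0.501
ball px 275.5 253.0 r 27.4  stand -9.9 117.0  rel tool 8.1 1.2
t 13.98 pos [0.5681 0.2073 0.0996] stand(x,y)mm -18.0 115.7 z 99.6 | toolx ang -11.80 tilt 0.01 | F stand x 2.20 y -0.22 z 0.86 | w 0.500
t 14.03 pos [0.5681 0.2073 0.0996] stand(x,y)mm -18.0 115.7 z 99.6 | toolx ang -11.80 tilt 0.01 | F stand x 1.98 y -0.87 z 2.35 | w 0.499
t 14.08 pos [0.5681 0.2073 0.0996] stand(x,y)mm -18.0 115.7 z 99.6 | toolx ang -11.80 tilt 0.01 | F stand x 1.63 y 0.51 z 0.86 | w 0.504
t 14.13 pos [0.568  0.2073 0.0995] stand(x,y)mm -18.1 115.7 z 99.5 | toolx ang -11.80 tilt 0.00 | F stand x 2.04 y 0.44 z 2.41 | w 0.503
t 14.18 pos [0.568  0.2073 0.0995] stand(x,y)mm -18.1 115.7 z 99.5 | toolx ang -11.80 tilt 0.00 | F stand x 1.95 y 0.39 z 1.59 | w 0.498
```

Dowel 4 has been rocked about ±8.5 mm at 1.5 to 2 N. Next I recentre, grip the ball and pull up 29 mm.

```bash
python3 -m pendant '{"linear":[[0.4,0,0],[0.8,0,0],[1.2,0,0],[1.7,0,0],[1.7,0,0],[1.7,0,0],[1.7,0,0],[1.7,0,0],[1.7,0,0],[1.7,0,0]],"rotation":[[0,0,0],[0,0,0],[0,0,0],[0,0,0],[0,0,0],[0,0,0],[0,0,0],[0,0,0],[0,0,0],[0,0,0]],"grip":[0.5,0.5,0.5,0.5,0.6,0.7,0.8,0.9,1,1]}' >/dev/null
python3 -c "
from st import *
rep();ball();rep()"
python3 -m pendant '{"linear":[[0,0,0],[0,0,-0.4],[0,0,-0.8],[0,0,-1.2],[0,0,-1.6],[0,0,-2],[0,0,-2.4],[0,0,-2.7],[0,0,-2.9],[0,0,-2.9]],"rotation":[[0,0,0],[0,0,0],[0,0,0],[0,0,0],[0,0,0],[0,0,0],[0,0,0],[0,0,0],[0,0,0],[0,0,0]],"grip":[1,1,1,1,1,1,1,1,1,1]}' >/dev/null
python3 -c "
from st import *
rep();ball('pics/w6.png',.163);rep();cv2.imwrite('pics/s6.png',manip.grab_frame('scene')[:,:,::-1])"
```

```text
t 15.02 pos [0.5845 0.2038 0.0995] stand(x,y)mm -1.2 115.6 z 99.5 | toolx ang -11.80 tilt 0.01 | F stand x -0.81 y -0.88 z 0.12 | w 0.269
ball px 255.5 253.2 r 26.0  stand -2.4 116.8  rel tool -1.2 1.2
t 15.07 pos [0.5845 0.2038 0.0995] stand(x,y)mm -1.3 115.6 z 99.5 | toolx ang -11.80 tilt 0.01 | F stand x -0.06 y -0.48 z 1.42 | w 0.270
t 15.90 pos [0.5845 0.2038 0.1291] stand(x,y)mm -1.3 115.7 z 129.1 | toolx ang -11.80 tilt 0.02 | F stand x -1.18 y 0.47 z -3.52 | w 0.266
ball px 255.5 253.2 r 26.0  stand -2.4 116.6  rel tool -1.1 0.9
t 15.95 pos [0.5846 0.2039 0.1291] stand(x,y)mm -1.2 115.7 z 129.1 | toolx ang -11.80 tilt 0.01 | F stand x -1.30 y -0.43 z -2.01 | w 0.268
```

```bash
python3 -m pendant '{"linear":[[0,0,0],[0,0,0],[0,0,0],[0,0,-2],[0,0,-4],[0,0,-6],[0,2,-6],[0,5,-6],[0,8,-6],[0,8,-6]],"rotation":[[0,0,0],[0,0,0],[0,0,0],[0,0,0],[0,0,0],[0,0,0],[0,0,0],[0,0,0],[0,0,0],[0,0,0]],"grip":[0.8,0.6,0.5,0.5,0.5,0.5,0.5,0.5,0.5,0.5]}' >/dev/null
python3 -c "
from st import *
rep()
i=manip.grab_frame('scene')[:,:,::-1];cv2.imwrite('pics/s7.png',i);c=manip.calibration('wrist');w=manip.grab_frame('wrist')[:,:,::-1];cv2.imwrite('pics/w7.png',w)
cv2.imwrite('pics/c7.png',np.hstack([cv2.resize(i[110:240,230:360],(400,400),interpolation=cv2.INTER_CUBIC),cv2.resize(w,(533,400))])[:,:800])
p=manip.state()['tool_pos'];print(proj(c,np.r_[C+Y*.037-X*.002,.134]),proj(c,np.r_[p[:2],.134]))"
```

```text
t 16.83 pos [0.5687 0.1218 0.1899] stand(x,y)mm -0.2 32.2 z 189.9 | toolx ang -12.00 tilt 0.19 | F stand x -0.19 y 0.87 z 0.38 | w 0.498
[254.62926132 194.47827262] [256.76092475 196.93590315]
```

View pics/c7.png

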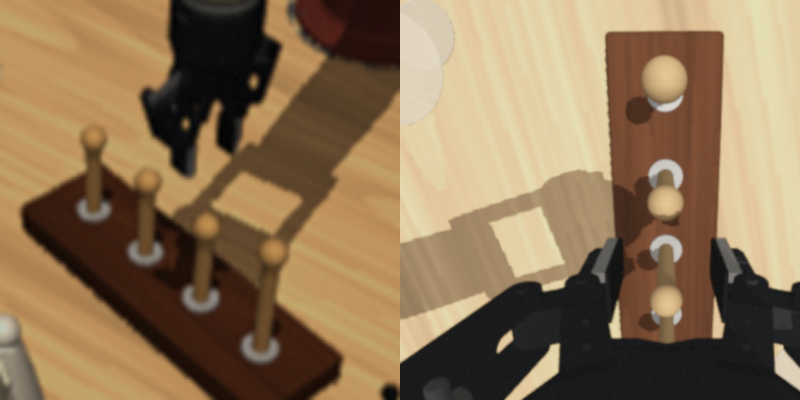

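Dowel 4 stands visibly raised. Dowel 3's head at wrist px (254.6,195) matches the model, so I descend over it and measure.

```bash
python3 -m pendant '{"linear":[[0,0,1.5],[0,0,3],[0,0,4.5],[0,0,6],[0,0,7.5],[0,0,9],[0,0,9],[0,0,9],[0,0,9],[0,0,9]],"rotation":[[0,0,0],[0,0,0],[0,0,0],[0,0,0],[0,0,0],[0,0,0],[0,0,0],[0,0,0],[0,0,0],[0,0,0]],"grip":[0.5,0.5,0.5,0.5,0.5,0.5,0.5,0.5,0.5,0.5]}' >/dev/null
python3 -c "
from st import *
rep();ball('pics/w8.png')"
```

```text
t 17.77 pos [0.5695 0.1259 0.1002] stand(x,y)mm -0.2 36.3 z 100.2 | toolx ang -11.77 tilt 0.16 | F stand x -0.03 y -0.18 z -0.02 | w 0.499
ball px 254.7 253.8 r 27.4  stand -1.9 36.8  rel tool -1.7 0.5
```

```bash
python3 -m pendant '{"linear":[[0.1,0,0],[0.2,0,0],[0.3,0,0],[0.4,0,0],[0.5,0,0],[0.6,0,0],[0.7,0,0],[0.75,0,0],[0.75,0,0],[0.75,0,0]],"rotation":[[0,0,0],[0,0,0],[0,0,0],[0,0,0],[0,0,0],[0,0,0],[0,0,0],[0,0,0],[0,0,0],[0,0,0]],"grip":[0.5,0.5,0.5,0.5,0.5,0.5,0.5,0.5,0.5,0.5]}' >/dev/null
python3 -c "
from st import *
rep();ball();rep()"
```

```text
t 18.65 pos [0.5756 0.124  0.0984] stand(x,y)mm 6.2 35.7 z 98.4 | toolx ang -11.80 tilt 0.01 | F stand x -0.01 y 0.67 z -0.10 | w 0.501
ball px 239.8 254.8 r 27.8  stand -2.2 36.6  rel tool -8.4 0.9
t 18.70 pos [0.5756 0.124  0.0985] stand(x,y)mm 6.2 35.6 z 98.5 | toolx ang -11.80 tilt 0.01 | F stand x 0.13 y -0.50 z 0.56 | w 0.504
```

```bash
python3 -m pendant '{"linear":[[0.05,0,0],[0.1,0,0],[0.15,0,0],[0.18,0,0],[0.2,0,0],[0.22,0,0],[0.24,0,0],[0.24,0,0],[0.24,0,0],[0.24,0,0]],"rotation":[[0,0,0],[0,0,0],[0,0,0],[0,0,0],[0,0,0],[0,0,0],[0,0,0],[0,0,0],[0,0,0],[0,0,0]],"grip":[0.5,0.5,0.5,0.5,0.5,0.5,0.5,0.5,0.5,0.5]}' >/dev/null
python3 -c "
from st import *
rep();ball();rep();manip.grab_frame('wrist');rep()"
```

```text
t 19.53 pos [0.5778 0.1235 0.0985] stand(x,y)mm 8.5 35.7 z 98.5 | toolx ang -11.80 tilt 0.02 | F stand x -2.41 y -0.02 z 1.40 | w 0.502
ball px 235.5 254.5 r 27.6  stand -2.0 36.8  rel tool -10.4 1.1
t 19.58 pos [0.5778 0.1235 0.0985] stand(x,y)mm 8.5 35.7 z 98.5 | toolx ang -11.80 tilt 0.02 | F stand x -1.75 y 0.18 z 1.15 | w 0.502
t 19.63 pos [0.5778 0.1235 0.0985] stand(x,y)mm 8.5 35.7 z 98.5 | toolx ang -11.80 tilt 0.02 | F stand x -2.21 y 1.10 z 0.94 | w 0.500
```

```bash
python3 -m pendant '{"linear":[[0.02,0,0],[0.04,0,0],[0.06,0,0],[0.08,0,0],[0.08,0,0],[0.08,0,0],[0.08,0,0],[0.08,0,0],[0.08,0,0],[0.08,0,0]],"rotation":[[0,0,0],[0,0,0],[0,0,0],[0,0,0],[0,0,0],[0,0,0],[0,0,0],[0,0,0],[0,0,0],[0,0,0]],"grip":[0.5,0.5,0.5,0.5,0.5,0.5,0.5,0.5,0.5,0.5]}' >/dev/null
python3 -c "
from st import *
rep();ball();rep()"
```

```text
t 20.47 pos [0.5787 0.1233 0.0985] stand(x,y)mm 9.4 35.6 z 98.5 | toolx ang -11.80 tilt 0.01 | F stand x -4.56 y -0.08 z 3.07 | w 0.500
ball px 235.0 254.5 r 27.8  stand -1.3 36.7  rel tool -10.7 1.1
t 20.52 pos [0.5787 0.1233 0.0985] stand(x,y)mm 9.3 35.7 z 98.5 | toolx ang -11.80 tilt 0.01 | F stand x -4.86 y -0.13 z 3.64 | w 0.499
```

Dowel 3 is firm: the force reached 4.8 N, rising about 3 N per mm with the ball barely moving. On to dowel 2.

```bash
python3 -m pendant '{"linear":[[-0.5,0,0],[-1,0,0],[-1,0,-2],[-1,0,-4],[-1,0,-5],[-1,2,-5],[-1,5,-5],[-1,8,-5],[-1,8,-5],[-1,8,-5]],"rotation":[[0,0,0],[0,0,0],[0,0,0],[0,0,0],[0,0,0],[0,0,0],[0,0,0],[0,0,0],[0,0,0],[0,0,0]],"grip":[0.5,0.5,0.5,0.5,0.5,0.5,0.5,0.5,0.5,0.5]}' >/dev/null
python3 st.py
python3 -m pendant '{"linear":[[0,0,0],[0,0,1],[0,0,2],[0,0,3],[0,0,4],[0,0,5],[0,0,5],[0,0,5],[0,0,5],[0,0,5]],"rotation":[[0,0,0],[0,0,0],[0,0,0],[0,0,0],[0,0,0],[0,0,0],[0,0,0],[0,0,0],[0,0,0],[0,0,0]],"grip":[0.5,0.5,0.5,0.5,0.5,0.5,0.5,0.5,0.5,0.5]}' >/dev/null
python3 -c "
from st import *
rep();ball('pics/w9.png')"
```

```text
t 21.35 pos [0.5527 0.0459 0.1485] stand(x,y)mm -0.4 -45.4 z 148.5 | toolx ang -11.95 tilt 0.07 | F stand x -0.26 y 0.22 z -0.79 | w 0.497
t 22.18 pos [0.5532 0.047  0.0993] stand(x,y)mm -0.1 -44.3 z 99.3 | toolx ang -11.80 tilt 0.08 | F stand x 0.04 y 0.07 z 0.62 | w 0.498
ball px 254.2 254.0 r 27.8  stand -1.9 -43.3  rel tool -1.8 1.0
```

```bash
python3 -m pendant '{"linear":[[0.1,0,0],[0.2,0,0],[0.3,0,0],[0.4,0,0],[0.5,0,0],[0.6,0,0],[0.7,0,0],[0.75,0,0],[0.75,0,0],[0.75,0,0]],"rotation":[[0,0,0],[0,0,0],[0,0,0],[0,0,0],[0,0,0],[0,0,0],[0,0,0],[0,0,0],[0,0,0],[0,0,0]],"grip":[0.5,0.5,0.5,0.5,0.5,0.5,0.5,0.5,0.5,0.5]}' >/dev/null
python3 -c "
from st import *
rep();ball();rep()"
python3 -m pendant '{"linear":[[0.05,0,0],[0.1,0,0],[0.15,0,0],[0.18,0,0],[0.2,0,0],[0.2,0,0],[0.2,0,0],[0.2,0,0],[0.2,0,0],[0.2,0,0]],"rotation":[[0,0,0],[0,0,0],[0,0,0],[0,0,0],[0,0,0],[0,0,0],[0,0,0],[0,0,0],[0,0,0],[0,0,0]],"grip":[0.5,0.5,0.5,0.5,0.5,0.5,0.5,0.5,0.5,0.5]}' >/dev/null
python3 -c "
from st import *
rep();ball();rep();manip.grab_frame('wrist');rep()"
```

```text
t 23.07 pos [0.5599 0.0455 0.0985] stand(x,y)mm 6.8 -44.4 z 98.5 | toolx ang -11.80 tilt 0.01 | F stand x 0.30 y -0.39 z 0.25 | w 0.501
ball px 238.7 254.7 r 27.8  stand -2.2 -43.3  rel tool -9.0 1.0
t 23.12 pos [0.5599 0.0455 0.0985] stand(x,y)mm 6.7 -44.4 z 98.5 | toolx ang -11.80 tilt 0.01 | F stand x 1.44 y 1.53 z 0.30 | w 0.495
t 23.95 pos [0.5618 0.0451 0.0985] stand(x,y)mm 8.6 -44.3 z 98.5 | toolx ang -11.80 tilt 0.02 | F stand x -3.10 y -0.18 z 1.60 | w 0.497
ball px 235.5 254.5 r 27.6  stand -1.8 -43.2  rel tool -10.4 1.1
t 24.00 pos [0.5618 0.0451 0.0985] stand(x,y)mm 8.6 -44.4 z 98.5 | toolx ang -11.80 tilt 0.02 | F stand x -3.16 y 0.34 z 2.12 | w 0.506
t 24.05 pos [0.5618 0.0451 0.0985] stand(x,y)mm 8.7 -44.4 z 98.5 | toolx ang -11.80 tilt 0.01 | F stand x -2.89 y 0.50 z 1.97 | w 0.504
```

```bash
python3 -m pendant '{"linear":[[0.02,0,0],[0.04,0,0],[0.06,0,0],[0.06,0,0],[0.06,0,0],[0.06,0,0],[0.06,0,0],[0.06,0,0],[0.06,0,0],[0.06,0,0]],"rotation":[[0,0,0],[0,0,0],[0,0,0],[0,0,0],[0,0,0],[0,0,0],[0,0,0],[0,0,0],[0,0,0],[0,0,0]],"grip":[0.5,0.5,0.5,0.5,0.5,0.5,0.5,0.5,0.5,0.5]}' >/dev/null
python3 -c "
from st import *
rep();ball();rep()"
```

```text
t 24.88 pos [0.5624 0.045  0.0985] stand(x,y)mm 9.3 -44.4 z 98.5 | toolx ang -11.80 tilt 0.01 | F stand x -4.77 y -0.17 z 3.19 | w 0.500
ball px 235.3 254.3 r 27.8  stand -1.2 -43.2  rel tool -10.5 1.2
t 24.93 pos [0.5625 0.045  0.0985] stand(x,y)mm 9.4 -44.4 z 98.5 | toolx ang -11.80 tilt 0.01 | F stand x -3.71 y -0.40 z 3.04 | w 0.506
```

Dowel 2 is firm, with the same 4 to 5 N response as dowel 3. On to dowel 1.

```bash
python3 -m pendant '{"linear":[[-0.5,0,0],[-1,0,0],[-1,0,-2],[-1,0,-4],[-1,0,-5],[-1,2,-5],[-1,5,-5],[-1,7.8,-5],[-1,7.8,-5],[-1,7.8,-5]],"rotation":[[0,0,0],[0,0,0],[0,0,0],[0,0,0],[0,0,0],[0,0,0],[0,0,0],[0,0,0],[0,0,0],[0,0,0]],"grip":[0.5,0.5,0.5,0.5,0.5,0.5,0.5,0.5,0.5,0.5]}' >/dev/null
python3 st.py
python3 -m pendant '{"linear":[[0,0,0],[0,0,1],[0,0,2],[0,0,3],[0,0,4],[0,0,5],[0,0,5],[0,0,5],[0,0,5],[0,0,5]],"rotation":[[0,0,0],[0,0,0],[0,0,0],[0,0,0],[0,0,0],[0,0,0],[0,0,0],[0,0,0],[0,0,0],[0,0,0]],"grip":[0.5,0.5,0.5,0.5,0.5,0.5,0.5,0.5,0.5,0.5]}' >/dev/null
python3 -c "
from st import *
rep();ball('pics/w10.png')"
```

```text
t 25.77 pos [ 0.5368 -0.0303  0.1485] stand(x,y)mm -0.5 -123.3 z 148.5 | toolx ang -11.94 tilt 0.07 | F stand x -0.03 y 0.22 z -0.09 | w 0.496
t 26.60 pos [ 0.5374 -0.0295  0.0993] stand(x,y)mm -0.1 -122.3 z 99.3 | toolx ang -11.80 tilt 0.08 | F stand x -0.62 y 0.35 z -0.12 | w 0.501
ball px 254.5 273.2 r 31.4  stand -1.9 -131.5  rel tool -1.7 -9.2
```

```bash
python3 -m pendant '{"linear":[[0.1,0,0],[0.2,0,0],[0.3,0,0],[0.4,0,0],[0.5,0,0],[0.6,0,0],[0.7,0,0],[0.75,0,0],[0.75,0,0],[0.75,0,0]],"rotation":[[0,0,0],[0,0,0],[0,0,0],[0,0,0],[0,0,0],[0,0,0],[0,0,0],[0,0,0],[0,0,0],[0,0,0]],"grip":[0.5,0.5,0.5,0.5,0.5,0.5,0.5,0.5,0.5,0.5]}' >/dev/null
python3 -c "
from st import *
rep();ball();rep()"
python3 -m pendant '{"linear":[[0.05,0,0],[0.1,0,0],[0.15,0,0],[0.2,0,0],[0.24,0,0],[0.24,0,0],[0.24,0,0],[0.24,0,0],[0.24,0,0],[0.24,0,0]],"rotation":[[0,0,0],[0,0,0],[0,0,0],[0,0,0],[0,0,0],[0,0,0],[0,0,0],[0,0,0],[0,0,0],[0,0,0]],"grip":[0.5,0.5,0.5,0.5,0.5,0.5,0.5,0.5,0.5,0.5]}' >/dev/null
python3 -c "
from st import *
rep();ball('pics/w11.png');rep();manip.grab_frame('wrist');rep()"
```

```text
t 27.48 pos [ 0.5441 -0.0309  0.0985] stand(x,y)mm 6.8 -122.3 z 98.5 | toolx ang -11.80 tilt 0.00 | F stand x -0.45 y -0.12 z -0.42 | w 0.498
ball px 242.7 275.3 r 30.6  stand -0.5 -132.2  rel tool -7.3 -9.8
t 27.53 pos [ 0.5441 -0.0309  0.0985] stand(x,y)mm 6.7 -122.4 z 98.5 | toolx ang -11.80 tilt 0.01 | F stand x 0.06 y 0.39 z 0.69 | w 0.502
t 28.37 pos [ 0.5464 -0.0314  0.0985] stand(x,y)mm 9.1 -122.4 z 98.5 | toolx ang -11.80 tilt 0.00 | F stand x -1.51 y -1.14 z 0.79 | w 0.501
ball px 241.6 276.0 r 29.6  stand 1.3 -132.6  rel tool -7.8 -10.2
t 28.42 pos [ 0.5464 -0.0314  0.0985] stand(x,y)mm 9.2 -122.4 z 98.5 | toolx ang -11.80 tilt 0.00 | F stand x -0.30 y 0.48 z 0.70 | w 0.502
t 28.47 pos [ 0.5464 -0.0314  0.0985] stand(x,y)mm 9.1 -122.4 z 98.5 | toolx ang -11.80 tilt 0.00 | F stand x -0.74 y 0.30 z 0.00 | w 0.496
```

Force stays at 0.8 N where the firm dowels gave over 4 N. I go a further +2 mm to confirm before the full rock.

```bash
python3 -m pendant '{"linear":[[0.03,0,0],[0.06,0,0],[0.09,0,0],[0.12,0,0],[0.15,0,0],[0.15,0,0],[0.15,0,0],[0.15,0,0],[0.15,0,0],[0.15,0,0]],"rotation":[[0,0,0],[0,0,0],[0,0,0],[0,0,0],[0,0,0],[0,0,0],[0,0,0],[0,0,0],[0,0,0],[0,0,0]],"grip":[0.5,0.5,0.5,0.5,0.5,0.5,0.5,0.5,0.5,0.5]}' >/dev/null
python3 -c "
from st import *
rep();manip.grab_frame('wrist');rep()"
```

```text
t 29.30 pos [ 0.5479 -0.0317  0.0985] stand(x,y)mm 10.6 -122.4 z 98.5 | toolx ang -11.80 tilt 0.00 | F stand x -1.04 y 0.52 z 0.09 | w 0.499
t 29.35 pos [ 0.5479 -0.0317  0.0985] stand(x,y)mm 10.7 -122.4 z 98.5 | toolx ang -11.80 tilt 0.01 | F stand x -0.96 y 0.07 z 0.72 | w 0.503
```

Dowel 1 is loose (1 N). I rock it on to tool x ≈ 16.7 (about 8.6 mm), then back to about -17.9.

```bash
python3 -m pendant '{"linear":[[0.1,0,0],[0.2,0,0],[0.3,0,0],[0.4,0,0],[0.5,0,0],[0.6,0,0],[0.6,0,0],[0.6,0,0],[0.6,0,0],[0.6,0,0]],"rotation":[[0,0,0],[0,0,0],[0,0,0],[0,0,0],[0,0,0],[0,0,0],[0,0,0],[0,0,0],[0,0,0],[0,0,0]],"grip":[0.5,0.5,0.5,0.5,0.5,0.5,0.5,0.5,0.5,0.5]}' >/dev/null
python3 -c "
from st import *
rep();ball('pics/w12.png');rep()
w=cv2.imread('pics/w12.png');cv2.imwrite('pics/c12.png',cv2.resize(w[150:350,150:370],None,fx=2.5,fy=2.5))"
python3 -m pendant '{"linear":[[-0.5,0,0],[-1,0,0],[-1.4,0,0],[-1.8,0,0],[-2.2,0,0],[-2.5,0,0],[-2.8,0,0],[-3,0,0],[-3,0,0],[-3,0,0]],"rotation":[[0,0,0],[0,0,0],[0,0,0],[0,0,0],[0,0,0],[0,0,0],[0,0,0],[0,0,0],[0,0,0],[0,0,0]],"grip":[0.5,0.5,0.5,0.5,0.5,0.5,0.5,0.5,0.5,0.5]}' >/dev/null
python3 -c "
from st import *
rep();ball('pics/w13.png');rep()"
```

```text
t 30.18 pos [ 0.5538 -0.0329  0.0985] stand(x,y)mm 16.7 -122.4 z 98.5 | toolx ang -11.80 tilt 0.01 | F stand x -1.05 y -0.28 z 0.72 | w 0.499
ball px 241.7 276.3 r 29.6  stand 8.9 -132.7  rel tool -7.8 -10.4
t 30.23 pos [ 0.5538 -0.0329  0.0985] stand(x,y)mm 16.7 -122.4 z 98.5 | toolx ang -11.80 tilt 0.01 | F stand x -1.51 y 0.53 z 1.25 | w 0.503
t 31.07 pos [ 0.5245 -0.0268  0.0988] stand(x,y)mm -13.2 -122.3 z 98.8 | toolx ang -11.80 tilt 0.03 | F stand x 0.57 y 0.73 z 0.66 | w 0.500
ball px 270.0 275.4 r 30.2  stand -7.6 -132.4  rel tool 5.6 -10.0
t 31.12 pos [ 0.5246 -0.0268  0.0987] stand(x,y)mm -13.2 -122.3 z 98.7 | toolx ang -11.80 tilt 0.02 | F stand x 0.13 y -0.70 z 0.98 | w 0.502
```

View pics/c12.png

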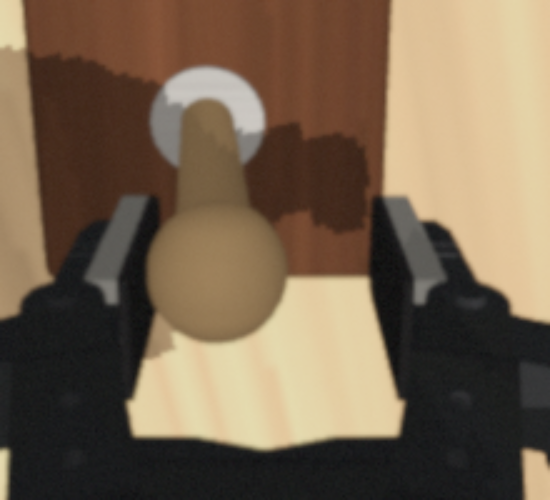

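The view shows the head at (217,270) pushed right of the ring at (207,120), with the pad in contact. It matches dowel 4's rocked pose at px 236.8. I finish the rock towards the robot.

```bash
python3 -m pendant '{"linear":[[-0.1,0,0],[-0.2,0,0],[-0.3,0,0],[-0.4,0,0],[-0.5,0,0],[-0.5,0,0],[-0.5,0,0],[-0.5,0,0],[-0.5,0,0],[-0.5,0,0]],"rotation":[[0,0,0],[0,0,0],[0,0,0],[0,0,0],[0,0,0],[0,0,0],[0,0,0],[0,0,0],[0,0,0],[0,0,0]],"grip":[0.5,0.5,0.5,0.5,0.5,0.5,0.5,0.5,0.5,0.5]}' >/dev/null
python3 -c "
from st import *
rep();ball('pics/w14.png');rep();manip.grab_frame('wrist');rep()"
python3 -m pendant '{"linear":[[0.4,0,0],[0.8,0,0],[1.2,0.1,0],[1.7,0.1,0],[1.7,0.1,0],[1.7,0.1,0],[1.7,0.1,0],[1.7,0.1,0],[1.7,0.1,0],[1.7,0.1,0]],"rotation":[[0,0,0],[0,0,0],[0,0,0],[0,0,0],[0,0,0],[0,0,0],[0,0,0],[0,0,0],[0,0,0],[0,0,0]],"grip":[0.5,0.5,0.5,0.5,0.6,0.7,0.8,0.9,1,1]}' >/dev/null
python3 st.py
python3 -m pendant '{"linear":[[0,0,0],[0,0,-0.4],[0,0,-0.8],[0,0,-1.2],[0,0,-1.6],[0,0,-2],[0,0,-2.4],[0,0,-2.7],[0,0,-2.9],[0,0,-2.9]],"rotation":[[0,0,0],[0,0,0],[0,0,0],[0,0,0],[0,0,0],[0,0,0],[0,0,0],[0,0,0],[0,0,0],[0,0,0]],"grip":[1,1,1,1,1,1,1,1,1,1]}' >/dev/null
python3 st.py
```

```text
t 31.95 pos [ 0.5196 -0.0258  0.0986] stand(x,y)mm -18.2 -122.3 z 98.6 | toolx ang -11.80 tilt 0.01 | F stand x 2.47 y -0.63 z 1.98 | w 0.496
ball px 270.0 275.4 r 30.2  stand -12.6 -132.2  rel tool 5.6 -9.9
t 32.00 pos [ 0.5197 -0.0258  0.0986] stand(x,y)mm -18.2 -122.3 z 98.6 | toolx ang -11.80 tilt 0.01 | F stand x 2.03 y -1.02 z 2.20 | w 0.501
t 32.05 pos [ 0.5196 -0.0258  0.0986] stand(x,y)mm -18.2 -122.3 z 98.6 | toolx ang -11.80 tilt 0.01 | F stand x 2.54 y -0.30 z 1.56 | w 0.498
t 32.88 pos [ 0.5358 -0.0302  0.0985] stand(x,y)mm -1.5 -123.3 z 98.5 | toolx ang -11.80 tilt 0.00 | F stand x -0.21 y 0.85 z 1.19 | w 0.263
t 33.72 pos [ 0.5358 -0.0301  0.1281] stand(x,y)mm -1.5 -123.3 z 128.1 | toolx ang -11.80 tilt 0.02 | F stand x -1.04 y -0.34 z -3.36 | w 0.264
```

Lifted 29.6 mm with the grip holding. I release, rise clear and check.

```bash
python3 -m pendant '{"linear":[[0,0,0],[0,0,0],[0,0,0],[0,0,-2],[0,0,-4],[0,0,-6],[0,0,-8],[0,0,-10],[0,0,-12],[0,0,-12]],"rotation":[[0,0,0],[0,0,0],[0,0,0],[0,0,0],[0,0,0],[0,0,0],[0,0,0],[0,0,0],[0,0,0],[0,0,0]],"grip":[0.8,0.6,0.5,0.5,0.5,0.5,0.5,0.5,0.5,0.5]}' >/dev/null
python3 -c "
from st import *
rep();i=manip.grab_frame('scene')[:,:,::-1];cv2.imwrite('pics/s15.png',i)
cv2.imwrite('pics/c15.png',cv2.resize(i[90:290,140:400],None,fx=3,fy=3,interpolation=cv2.INTER_CUBIC))"
```

```text
t 34.55 pos [ 0.539  -0.0307  0.2542] stand(x,y)mm 1.8 -123.2 z 254.2 | toolx ang -11.80 tilt 0.64 | F stand x 0.31 y -0.81 z 0.92 | w 0.499
```

View pics/c15.png

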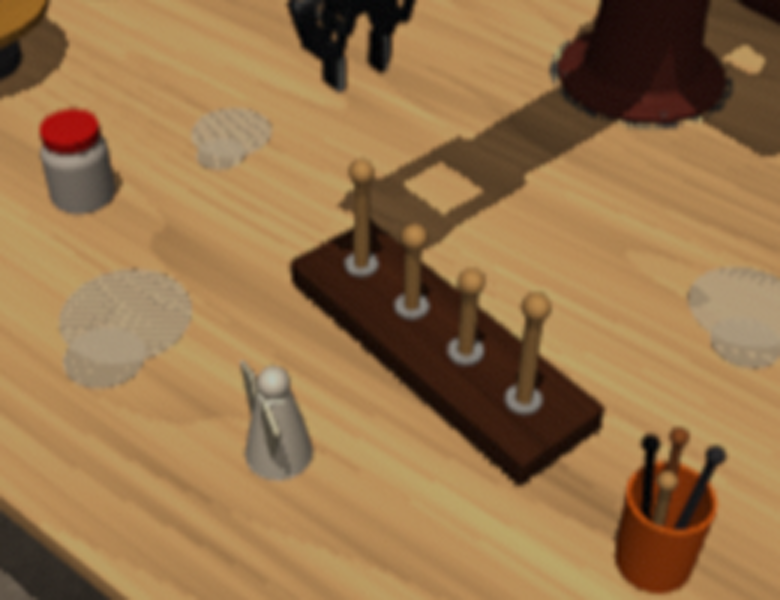

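Dowels 1 and 4 are raised: head to ring is 94 and 96 px, against 69 and 70 px for dowels 2 and 3. The bystanders are untouched and the gripper is clear. Handing in.

```bash
python3 -c "
from plant import manip
print(manip.job_done())"
```

```text
the job is handed in; nothing more can be done
None
```

The job is handed in at about 35 s of the 67 s allowed: the loose dowels were 4 and 1, and both are pulled up. I tested in the order 4, 3, 2, 1.

- **Dowels 4 and 1 (loose):** each rocked about 8 to 9 mm both ways at 1 to 2.5 N, then was gripped and pulled up about 29.6 mm of 30. Dowel 4 was up before I tested dowel 3.
- **Dowels 3 and 2 (firm):** the force rose stiffly to about 4.8 N with under 1 mm of movement at the ball. I stopped there, did not rock them back towards the robot, and left them down.

**Last checks:** in the final scene picture, head to ring is 94 and 96 px for the raised dowels 1 and 4, against 69 and 70 px for dowels 2 and 3. The figurine, cup and jar are upright and look undisturbed, and the gripper is clear above the stand.

**Checks that disagreed:**
- **Fingertips:** the pictures put them about 21 mm above the reported TCP (tool point), not ahead of it as documented. My first pass went over dowel 4's head without touching it. I corrected from the pictures by going 35 mm lower.
- **Rock forces:** these read slightly below the stated 2 to 4 N, within about 1 N of sensor noise. I judged the rocks by pad travel and, on dowel 4, the ball position in the picture.
- **Dowel 1 position:** my automatic ball finder was thrown off there by the table behind the head. I used the picture itself and the travel proven on dowel 4.

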